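Open the interlocked guard gate of a bench shaker and hold it wide

TASK

Open the guard of the bench shaker so that its sample bottles can be taken out: turn the selector knob on its control box to the open-bracket (load) mark, which draws the interlock off the gate, then pinch together the two tabs of the catch on the guard's roof until the gate springs ajar, and let that catch go. Then squeeze the lever of the gate's own handle, which frees the safety hook, and swing the gate out past the check in its hinge to at least 70 degrees open. The hinge spring pulls the gate back, so the program finishes while holding it: handle still squeezed in the gripper, gate standing still and wide open, selector left at load, and the other things on the bench undisturbed.

Things in the scene. Friction and masses are not known exactly. Their poses are not given: they have to be found in the camera images.
- shaker: White bench shaker for sample bottles, clear guard, fixed; gate, latch post and the control box on the guard's roof end 150 mm up ('the top'). Origin on the bench under the shut gate; -x is its front, y runs along the shut gate. Base x -30..165, y -106..98; gate y -73..75 (hinge at +75); control box x 58..140, y -66..24 mm. Fingertips 22 mm above the top clear all but knob, catch tabs and handle.
- keeper (a point): Middle of the fixed steel keeper bar (7 mm wide, 48 mm long along the shaker's y, upper face 19 mm above the top) that reaches from the latch post to just behind the gate handle; the inner finger must pass above it. A round 60 mm cap, 16 mm high, covers the hinge. Steel hooks on the gate's top edge reach up to 18 mm above the top.
- selector (a joint): Selector angle, rad, growing clockwise seen from above. Detents: 0 pointer at the dot (run), 0.7 at the bar (stop), 1.4 at the open bracket (load, nearest the gate's hinge). Starts at or between the first two; stops at -0.1 and 1.5. A detent takes 0.07 N m; within 0.3 rad of one the knob settles there when let go. Past 1.2 its interlock slide clears the gate.
- selector_grip (a point): On the knob's axis, 174 mm above the bench, 24 mm above the control box. Black knob: 38 mm skirt 8 mm high, on it a bar 38 long, 12 wide, from 7 to 33 mm above the box. x points along the bar to its pointer end (white line); pinch the bar along y, turn about z. Catch tabs and hooks stand from 60 mm away on the gate side: open the fingers some 50 mm only.
- load_mark (a point): Centre of the U-shaped open-bracket load mark, 10 mm, printed on the control box's top, 30 mm from the knob's axis. The pointer points from the axis towards it when the selector is at load.
- roof_catch (a joint): Travel of the roof catch's sliding tab, m: 0 free, 0.014 fully squeezed; the gate is released from about 0.011. Spring 3 N at 0, 6.5 N at 0.014; returns when let go.
- roof_catch_grip (a point): Where to centre the fingers to pinch the roof catch, 195 mm above the bench. Two grey ribbed upright tabs, 22 mm wide along x, 5 thick, tops 15 mm above this point. Outer faces at y -21 (slides) and +7 mm (fixed, hinge side) when free, -7 and +7 squeezed; pinch along y. Axes as the shaker's. The handle is 85 mm off: open the fingers some 60 mm.
- gate (a joint): Gate angle, rad: 0 shut, grows as it swings out to the front, clockwise from above; stop 1.5. Freed of interlock and roof catch, its hinge spring (0.3 N m/rad, rest at 0.32) pops it to 0.21, where the safety hook stops it. From 0.55 to 1.1 a sprung check resists (0.35 N m); from wide open the spring draws it back by 0.3 N m and it falls back to 0.35. 70 degrees is 1.22.
- gate_hinge (a point): Point on the gate's vertical hinge axis at the height of the gate's top, 150 mm above the bench. Axes as the shaker's.
- handle_grip (a point): Between the two plates of the gate's squeeze handle, 195 mm above the bench, 130 mm from the hinge; swings with the gate. x is square to the gate, inwards; y along it to the hinge. Inner plate fixed, outer face at x +9 mm; outer plate (lever) leans out, outer face at -17 free, -6.5 mm squeezed. Each 22 wide, 5 thick, tops 17 mm above this point. Pinch along x.
- safety_lever (a joint): Angle of the lever in the gate's handle, rad: 0 free, 0.26 fully squeezed; the safety hook clears its keeper from about 0.13. Takes 2.5 to 6 N at the plate; springs back when let go.
- gate_handle: The fixed inner plate of the gate's squeeze handle. Its origin lies on the hinge axis at bench height, so use handle_grip for its place.
- beaker_small: Bystander: small glass beaker, 51 x 56 x 58 mm, loose on the bench; origin at the centre of its underside.
- pot_white: Bystander: small white bottle with a screw cap, 32 mm across, 58 mm high, loose; origin at the centre of its underside.
- timer: Bystander: bench timer, a 66 x 66 mm upright slab 16 mm thick, loose; origin at the centre of its underside.

How it is judged:
By the outcome, as a careful person would: the job done as asked, in the order asked, and still so for the second after the job is handed in, while the arm keeps its last pose, push and grip.
It also fails if it takes over 59 s, if anything falls off the work surface, if the arm or the gripper's body presses on something with over 40 N, if the wrist force passes 120 N, or if a joint passes its speed limit or range.

ROBOT

A 7-joint arm with a two-finger parallel gripper is mounted at the origin on the work surface; the furniture and walls round the work are solid. World frame = base frame: x ahead of the robot, y to its left, z up, the work surface at z = 0. Lengths are in m, angles in rad, forces in N, time in s.
With the tool pointing down it reaches from about 0.35 to 0.9 m from the base axis. Payload 19.9 kg.
Tool frame: the origin (TCP) lies between the finger pads; the fingertips stand env.nose_length ahead of it and the grasp point (between the pads) lies 6 mm ahead of it (env.nose_length is the distance from the TCP to the fingertips, in m); z points along the fingers, y is the line along which they close (so a half turn about z gives the same grasp; the last joint's range is limited). The gripper opens to 85 mm and grips with 20 to 120 N. Pads are 22 mm wide; open, the fingers measure 114 mm over their backs; the gripper's body (76 mm by 85 mm) begins 54 mm behind the grasp point. The pads swing forward as they close: fully open they stand 13 mm farther back than shut.
Start: joints at [1.298, 0.417, -0.01, 1.614, 0.005, 1.111, -0.053], TCP at [0.143, -0.608, 0.256] pointing down, gripper open.
Joint ranges: [-2.81, 2.81], [-0.39, 2.02], [-1.27, 1.25], [0.06, 2.57], [-1.19, 4.33], [0.19, 2], [-2.82, 2.82]. Speed limits (rad/s): [1.89, 1.89, 2.39, 2.39, 3.01, 3.01, 3.01].

INTERFACE

Orientations are given as a unit quaternion [w, x, y, z].
In Python, from workcell import env, capture, camera_info gives the robot as it stands.
- The arm moves only by the tool carry_out, never from a script. Its argument "plan" is a list of rows, each a list of 3 entries, a list of its own where there are three numbers: the shift along the tool's x, y, z in m, then the turn, a rotation vector about the tool's x, y, z in rad, then the finger opening in m, from 0 to 0.0854. A call has 1 to 10 rows; each row shifts and turns the commanded pose from where the row before left it, along the tool's axes as they then stand; what a row does not reach is not made up. A row lasts 1/12 s, in which the tool goes at most 41.7 mm and 7.16 degrees, less where a joint would pass 70% of its speed; a pose out of reach is approached as far as the arm can. A call is refused whole if a number of a shift passes 0.0417 or a number of a turn 0.125, either way. A call with a gripper value outside its range is refused whole. The fingers move at their own pace and stop on an object; the grip force is fixed at half the most. Time passes only in rows, so rows that do not move let the fingers close. It gives the time, the measured TCP pose, the force, the opening and the grip force at its end, in the units of the state.
- env.sense(): the state, without advancing time (a new reading comes with each control period).
- capture(name): name is "scene" or "side" or "wrist"; returns (picture, depth): 400x640x3 uint8, red, green, blue; 400x640 float32, m along the optical axis (not along the pixel's ray), 0 where there is no reading.
- camera_info(name): a dict with "intrinsics" (3x3 intrinsics, pixels), "k1" (the pictures are not rectified: a ray, as slopes to the right and down, at radius r is drawn at 1 + k1 r^2 times it, then the intrinsics apply), "pose" (4x4, takes a point from camera to world coordinates). Camera axes: x right, y down, z forward; pixel columns grow to the right and rows downward; lengths in m; the calibration is good to about 2 mm. A picture is of the moment at which its call begins: read the wrist's pose just before it. camera_info takes no time and is no camera call; for the wrist camera it gives the pose at the moment of the call.
- env.hand_in(): hands the job in; it is judged then, once.
The state is a dict: "t": time; "joint_pos": joint angles; "joint_velocities": joint speeds; "joint_torque": joint torques, N m; "tcp_pos": TCP position; "tool_rot": TCP orientation; "contact_force": force on the tool from outside, world axes, zero at the start; "moment": the same for the moment, N m; "opening": finger opening in m; "grasp_force": force on a finger pad.
Only numpy, scipy, OpenCV 4.12 (cv2) and the standard library are available. Lean on these libraries where they do the work, as an engineer would, in place of code of your own. Each camera call takes 0.05 s, during which the arm holds its last target. There are 200 camera calls.

## Working session

There is one attempt and no reset: what is moved stays moved. The work goes in short steps, Python scripts to look and compute and a tool call to move; the robot and the scene stay as the last step left them, time stands still between calls to the robot, and variables do not carry over. Pictures are saved under pics/ and viewed, at most 10 in all, crops included, and the job is handed in when it is done.

Besides the shell and the picture viewer there is one more tool, called after "Emit:" as a command line: name --argument value ..., lists and objects as JSON in quotes. carry_out: Moves the arm, as the interface text tells. Its arguments: {"type":"object","properties":{"plan":{"type":"array"}},"required":["plan"]}

```bash
mkdir -p pics; ls
cat > h.py <<'E'
import numpy as np, cv2
from workcell import env, capture, camera_info
from scipy.spatial.transform import Rotation as R
def ray(ci,u,v):
    K=np.array(ci["intrinsics"]);k=ci["k1"]
    d=np.array([(u-K[0,2])/K[0,0],(v-K[1,2])/K[1,1]]);s=d.copy()
    for _ in range(20): s=d/(1+k*(s@s))
    return s
def world(ci,u,v,depth):
    s=ray(ci,u,v);T=np.array(ci["pose"]);return T[:3,:3]@(np.r_[s,1]*depth)+T[:3,3]
def tri(obs):
    A=np.zeros((3,3));b=np.zeros(3)
    for ci,u,v in obs:
        T=np.array(ci["pose"]);d=T[:3,:3]@np.r_[ray(ci,u,v),1];d/=np.linalg.norm(d)
        P=np.eye(3)-np.outer(d,d);A+=P;b+=P@T[:3,3]
    return np.linalg.solve(A,b)
def onz(ci,u,v,z):
    s=ray(ci,u,v);T=np.array(ci["pose"]);d=T[:3,:3]@np.r_[s,1];o=T[:3,3];return o+d*(z-o[2])/d[2]
def proj(ci,p):
    T=np.array(ci["pose"]);K=np.array(ci["intrinsics"]);c=T[:3,:3].T@(np.array(p)-T[:3,3]);s=c[:2]/c[2]
    s=s*(1+ci["k1"]*(s@s));return K[0,0]*s[0]+K[0,2],K[1,1]*s[1]+K[1,2]
def snap(name,tag):
    import pickle
    ci=camera_info(name);p,d=capture(name);cv2.imwrite(f"pics/{tag}.png",p[:,:,::-1])
    pickle.dump((ci,p,d),open(f"{tag}.pkl","wb"));return ci,p,d
def load(tag):
    import pickle;return pickle.load(open(f"{tag}.pkl","rb"))
E
python3 - <<'E'
from h import *
s=env.sense();print(s,env.nose_length)
for n in("scene","side","wrist"):
    ci,p,d=snap(n,n+"0");print(n,ci)
a=[cv2.imread(f"pics/{n}0.png") for n in("scene","side")]
cv2.imwrite("pics/both.png",cv2.resize(np.vstack(a),(480,600)))
E
```

```text
pics
{'t': 0.0, 'joint_pos': array([ 1.29852041,  0.41800725, -0.01032674,  1.61415904,  0.00467066,
        1.11070432, -0.05300198]), 'joint_velocities': array([-0.00038697,  0.00050427,  0.00096787,  0.00089714,  0.00178594,
       -0.00114565,  0.00129064]), 'joint_torque': array([ 6.65202133e-04, -8.64427471e+01,  6.79117776e-01, -4.34900272e+01,
        1.90753047e-02,  7.48371676e-03,  7.56182180e-05]), 'tcp_pos': array([ 0.14289908, -0.60812246,  0.25564573]), 'tool_rot': array([-6.18841707e-04,  9.93349142e-01,  1.15139432e-01, -1.00330636e-04]), 'contact_force': array([-0.50152496, -0.14232301, -0.52235043]), 'moment': array([-0.01706821, -0.01570914, -0.00418942]), 'grasp_force': 0.0, 'opening': 0.08534290198947019} 0.025
scene {'intrinsics': array([[376.35757605,   0.        , 323.18535641],
       [  0.        , 376.35757605, 198.7729563 ],
       [  0.        ,   0.        ,   1.        ]]), 'k1': -0.04004916958348201, 'pose': array([[-0.81537453, -0.44813501,  0.36652338,  0.02321362],
       [-0.57893272,  0.63239081, -0.51470261,  0.56232887],
       [-0.00112976, -0
[... 411 characters left out ...]
922676,  0.90310385],
       [ 0.00995273, -0.8276914 , -0.56109526,  0.79279535],
       [ 0.        ,  0.        ,  0.        ,  1.        ]])}
wrist {'intrinsics': array([[347.81469611,   0.        , 319.60855615],
       [  0.        , 347.81469611, 199.73183167],
       [  0.        ,   0.        ,   1.        ]]), 'k1': -0.012517925206177645, 'pose': array([[ 2.28012997e-01, -9.22379013e-01, -3.11812492e-01,
         2.23376440e-01],
       [-9.73657898e-01, -2.16204673e-01, -7.24281509e-02,
        -5.89313481e-01],
       [-6.09111633e-04,  3.20113255e-01, -9.47379086e-01,
         3.72201064e-01],
       [ 0.00000000e+00,  0.00000000e+00,  0.00000000e+00,
         1.00000000e+00]])}
```

View pics/both.png

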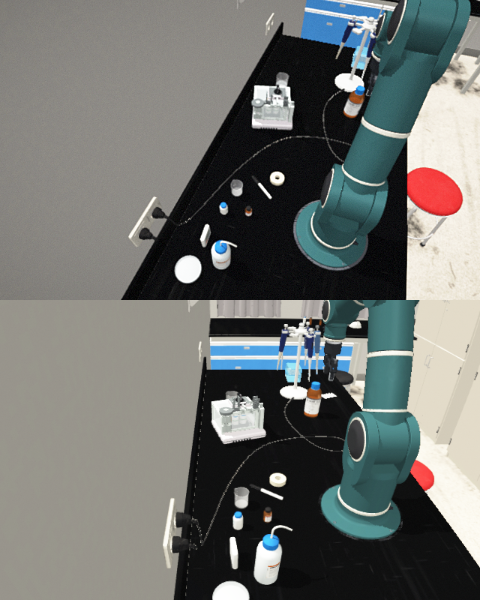

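The shaker stands at about (363,140) px in the scene view and (318,157) in the side view, with the bystanders left of the robot. I'll enlarge the crops.

Run:
```python
from h import *
a,pa,da=load("scene0");b,pb,db=load("side0")
for ci,d,u,v in((a,da,363,140),(b,db,318,155)): print(d[v,u],world(ci,u,v,d[v,u]).round(3))
A=cv2.resize(pa[90:180,315:415],(660,594),interpolation=cv2.INTER_CUBIC)
B=cv2.resize(pb[110:195,270:370],(660,561),interpolation=cv2.INTER_CUBIC)
cv2.imwrite("pics/cA.png",A[:,:,::-1]);cv2.imwrite("pics/cB.png",B[:,:,::-1])
```

```text
1.3410063 [ 0.493 -0.343  0.158]
1.4242065 [ 0.503 -0.339  0.126]
```

View pics/cA.png

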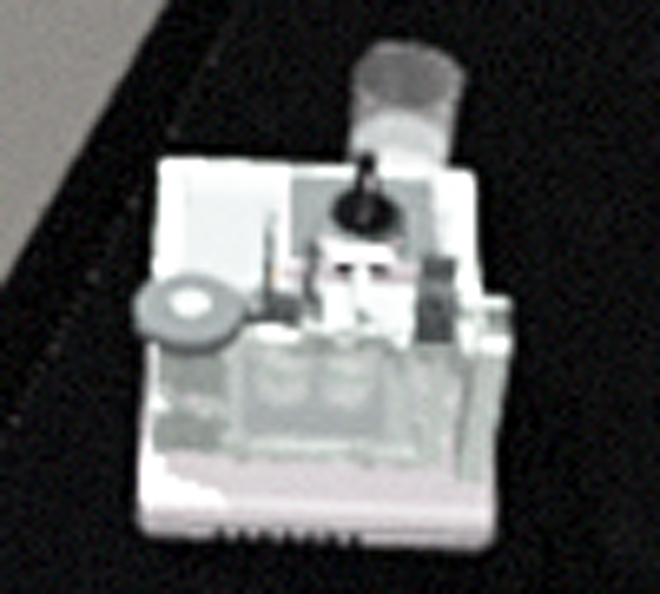

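Seen from the gate side: hinge cap at crop (190,310), handle at (435,300), knob at (365,210), its pointer away from the gate. Next a wrist view from above. First I check that the way there is free.

Run:
```python
from h import *
a,pa,da=load("scene0")
for n,u,v in(("cap",315+190/6.6,90+310/6.6),("handle",315+435/6.6,90+300/6.6),("knob",315+365/6.6,90+215/6.6),("bottle",470,135),("bottlecap",472,120),("stand base",465,107),("stand top",490,40),("stand2",468,60),("beaker",375,104)):
    d=da[int(v),int(u)];print(n,d,world(a,u,v,d).round(3))
```

```text
cap 1.3420864 [ 0.554 -0.311  0.164]
handle 1.3004656 [ 0.435 -0.361  0.195]
knob 1.3897525 [ 0.517 -0.432  0.166]
bottle 1.4299462 [ 0.199 -0.653  0.11 ]
bottlecap 1.4345387 [ 0.218 -0.699  0.144]
stand base 1.6781869 [ 0.303 -0.931  0.024]
stand top 1.3975282 [ 0.291 -0.9    0.359]
stand2 2.9397511 [ 0.659 -2.307 -0.522]
beaker 1.6462144 [ 0.628 -0.68   0.052]
```

Emit:
carry_out --plan '[[[0.037, -0.0155, -0.01], [0, 0, 0], 0.05], [[0.037, -0.0155, -0.01], [0, 0, 0], 0.05], [[0.037, -0.0155, -0.01], [0, 0, 0], 0.05], [[0.037, -0.0155, -0.01], [0, 0, 0], 0.05], [[0.037, -0.0155, -0.01], [0, 0, 0], 0.05], [[0.037, -0.0155, -0.01], [0, 0, 0], 0.05], [[0.037, -0.0155, -0.01], [0, 0, 0], 0.05], [[0.037, -0.0155, -0.01], [0, 0, 0], 0.05], [[0.037, -0.0155, -0.01], [0, 0, 0], 0.05], [[0.0, 0, 0], [0, 0, 0], 0.05]]'

```text
t: 0.98
tcp_pos: [0.4419, -0.3906, 0.348]
tool_rot: [-0.0, 0.993, 0.12, 0.002]
contact_force: [0.4, 0.8, 0.1]
opening: 0.0495
grasp_force: 0.0
```

Run:
```python
from h import *
s=env.sense();print(s["joint_pos"].round(3),s["tcp_pos"].round(4))
ci,p,d=snap("wrist","w1")
h=np.vstack([p]);cv2.imwrite("pics/w1b.png",cv2.resize(p,(800,500),interpolation=cv2.INTER_CUBIC)[:,:,::-1])
```

```text
[ 0.82   0.289 -0.184  1.586  0.052  1.269 -0.703] [ 0.4419 -0.3906  0.348 ]
```

View pics/w1b.png

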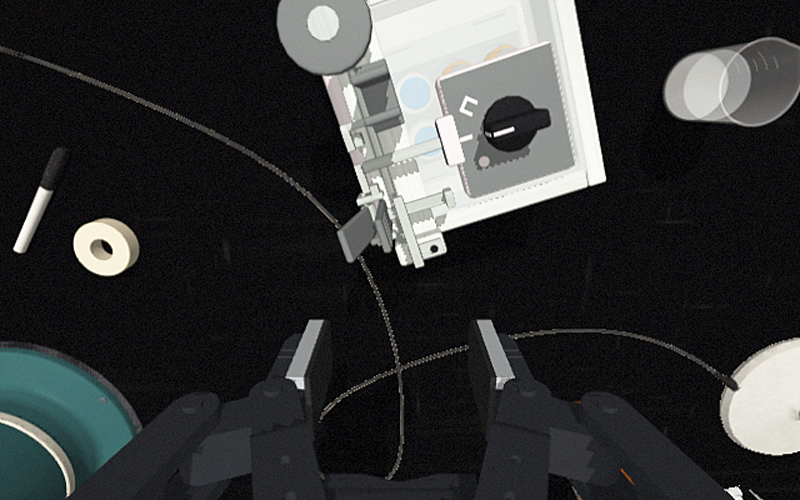

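The view shows cap centre (323,23), handle plates around (357,232), catch tabs (375,160)/(375,90), knob (512,123), bracket mark (467,105) (in the 800x500 picture). The pointer is at the bar, between it and the dot. I shift for a second view.

Emit:
carry_out --plan '[[[0.035, 0.005, 0], [0, 0, 0], 0.05], [[0.035, 0.005, 0], [0, 0, 0], 0.05], [[0.03, 0.005, 0], [0, 0, 0], 0.05], [[0, 0, 0], [0, 0, 0], 0.05], [[0, 0, 0], [0, 0, 0], 0.05]]'

```text
t: 1.45
tcp_pos: [0.5366, -0.3879, 0.3449]
tool_rot: [-0.001, 0.993, 0.116, -0.001]
contact_force: [-0.3, -0.0, 0.2]
opening: 0.0502
grasp_force: 0.0
```

Run:
```python
from h import *
s=env.sense();print(s["joint_pos"].round(3),s["tcp_pos"].round(4))
ci,p,d=snap("wrist","w2")
ci1,p1,d1=load("w1")
c2=p[0:300,190:540]
cv2.imwrite("pics/w2b.png",cv2.resize(c2,(700,600),interpolation=cv2.INTER_CUBIC)[:,:,::-1])
c1=p1[0:220,210:490]
cv2.imwrite("pics/w1c.png",cv2.resize(c1,None,fx=2.7,fy=2.7,interpolation=cv2.INTER_CUBIC)[:,:,::-1])
```

```text
[ 0.718  0.434 -0.198  1.394  0.085  1.324 -0.822] [ 0.5366 -0.3879  0.3449]
```

View pics/w2b.png

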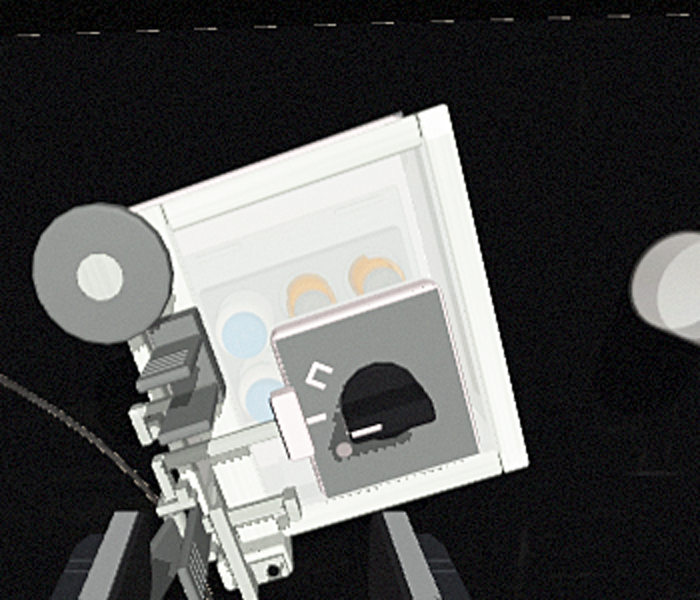

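View pics/w1c.png

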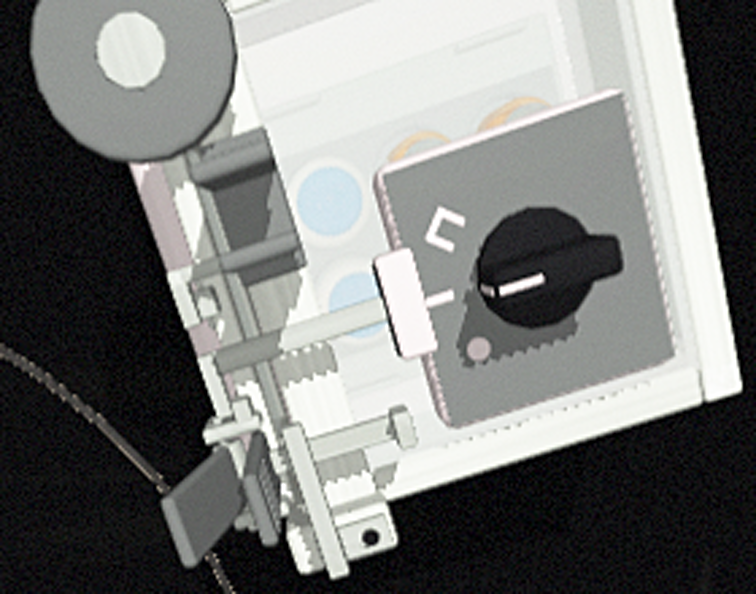

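```bash
cat > fit.py <<'E'
from h import *
from scipy.optimize import least_squares
c1,p1,d1=load("w1");c2,p2,d2=load("w2")
f1=lambda x,y:(210+x/2.7-.3,y/2.7-.3)
f2=lambda x,y:(190+x/2-.25,y/2-.25)
pts={"cap":((131,50),(100,277)),"load":((440,228),(317,374)),"dot":((478,348),(344,450)),"bar":((438,299),(315,418)),
"far_h":((620,95),(436,283)),"near_h":((380,172),(274,333)),"near_p":((448,424),(324,497)),"far_p":((675,357),(477,455)),
"line_out":((498,291),(353,435)),"line_in":((543,277),(382,427))}
P={k:tri([(c1,*f1(*a)),(c2,*f2(*b))]) for k,(a,b) in pts.items()}
M={"cap":(0,75),"far_h":(140,24),"near_h":(58,24),"near_p":(58,-66),"far_p":(140,-66)}
def w(q,x,y): c,s=np.cos(q[2]),np.sin(q[2]);return q[0]+c*x-s*y,q[1]+s*x+c*y
r=least_squares(lambda q:np.concatenate([np.subtract(w(q,M[k][0]/1e3,M[k][1]/1e3),P[k][:2]) for k in M]),[.5,-.34,-1.2],loss="soft_l1",f_scale=.003)
q=r.x
if __name__=="__main__":
    for k in P: print(k,P[k].round(4))
    print("pose",q.round(4),"res mm",(r.fun*1e3).round(1))
    inv=lambda p:(np.array([[np.cos(q[2]),np.sin(q[2])],[-np.sin(q[2]),np.cos(q[2])]])@(p[:2]-q[:2])*1e3).round(1)
    for k in P:print(k,inv(P[k]))
    # depth-based high points in shaker frame
    for nm,(ci,d) in{"w1":(c1,d1),"w2":(c2,d2)}.items():
        v,u=np.mgrid[0:400,0:640];W=np.array([[*world(ci,a,b,d[b,a])] for b in range(0,300) for a in range(190,540)])
        I=((W[:,:2]-q[:2])@np.array([[np.cos(q[2]),-np.sin(q[2])],[np.sin(q[2]),np.cos(q[2])]]))*1e3;z=W[:,2]*1e3
        for n,zl,zh,x0,x1,y0,y1 in(("knobtop",179,190,70,140,-50,20),("tabs",203,216,-40,50,0,70),("tabs-",203,216,-40,50,-50,0),("lever",203,220,-60,-9,-90,-40),("inner",203,220,-8,40,-90,-40)):
            m=(z>zl)&(z<zh)&(I[:,0]>x0)&(I[:,0]<x1)&(I[:,1]>y0)&(I[:,1]<y1)
            if m.sum()>3:print(nm,n,m.sum(),"x",np.percentile(I[m,0],[3,97]).round(1),"y",np.percentile(I[m,1],[3,97]).round(1),"z",np.median(z[m]).round(1))
E
python3 fit.py
```

```text
cap [ 0.5576 -0.3133  0.1655]
load [ 0.5325 -0.416   0.1481]
dot [ 0.4992 -0.4383  0.1509]
bar [ 0.5111 -0.4211  0.1484]
far_h [ 0.5851 -0.4609  0.1382]
near_h [ 0.5448 -0.393   0.1383]
near_p [ 0.4723 -0.4358  0.1503]
far_p [ 0.512  -0.5014  0.1527]
line_out [ 0.5186 -0.4329  0.1817]
line_in [ 0.5255 -0.4439  0.1831]
pose [ 0.4946 -0.3525 -1.0248] res mm [ 1.1 -0.3  2.7  1.2  0.4  3.4 -4.  -0.6 -1.1 -5. ]
cap [-0.8 74.2]
load [74.  -0.6]
dot [ 75.7 -40.6]
bar [ 67.2 -21.6]
far_h [139.6  21.1]
near_h [60.7 21.8]
near_p [ 59.6 -62.3]
far_p [136.4 -62.5]
line_out [ 81.2 -21.3]
line_in [ 94.1 -21.1]
w1 knobtop 726 x [ 81.  115.7] y [-25.9 -15. ] z 181.6
w1 tabs 488 x [ 8.6 28.7] y [ 8.6 36.1] z 208.5
w1 tabs- 140 x [-29.2  -0.5] y [-49.8 -44.4] z 208.6
w1 lever 240 x [-29.6 -24. ] y [-64.7 -44.7] z 208.2
w1 inner 227 x [-5.3  0. ] y [-64.8 -44.7] z 210.2
w2 knobtop 570 x [ 81.4 116.3] y [-25.4 -14.6] z 181.6
w2 tabs 439 x [ 8.9 29.2] y [ 9.8 37. ] z 208.4
w2 tabs- 76 x [-5.2  0.1] y [-49.8 -44. ] z 209.1
w2 inner 176 x [-5.   0.1] y [-62.3 -44.2] z 209.6
```

Emit:
carry_out --plan '[[[0, 0, 0.005], [0, 0, -0.12], 0.05], [[0, 0, 0.005], [0, 0, -0.12], 0.05], [[0, 0, 0.005], [0, 0, -0.12], 0.05], [[0, 0, 0.005], [0, 0, -0.12], 0.05], [[0, 0, 0.005], [0, 0, -0.12], 0.05], [[0, 0, 0.005], [0, 0, -0.12], 0.05], [[0, 0, 0.005], [0, 0, -0.12], 0.05], [[0, 0, 0.005], [0, 0, -0.12], 0.05], [[0, 0, 0.005], [0, 0, -0.12], 0.05], [[0, 0, 0.005], [0, 0, -0.12], 0.05]]'

```text
t: 2.33
tcp_pos: [0.5344, -0.3892, 0.2962]
tool_rot: [0.0, 0.754, 0.657, -0.001]
contact_force: [0.5, 0.3, 0.5]
opening: 0.05
grasp_force: 0.0
```

```bash
cat > go.py <<'E'
from h import *
from fit import q
S=lambda x,y:np.array(w(x,y))
def w(x,y): c,s=np.cos(q[2]),np.sin(q[2]);return q[0]+c*x/1e3-s*y/1e3,q[1]+s*x/1e3+c*y/1e3
def rel(pos,yang):
    "remaining turn about tool z, and shift in tool axes now and after a turn; yang: world deg of tool y"
    s=env.sense();Q=R.from_quat(np.roll(s["tool_rot"],-1));y=Q.as_matrix()[:,1];a=np.degrees(np.arctan2(y[1],y[0]))
    t=-((yang-a+180)%360-180);tgt=R.from_euler("z",yang,degrees=True)*R.from_matrix(np.array([[0,1,0],[1,0,0],[0,0,-1.]]))
    d=np.array(pos)-s["tcp_pos"]
    print("t",round(s["t"],2),"j",s["joint_pos"].round(2),"yang",a.round(1))
    print("shift now",Q.inv().apply(d).round(4),"after turn",tgt.inv().apply(d).round(4),"rotvec",(Q.inv()*tgt).as_rotvec().round(3),"open",s["opening"].round(4),"F",s["contact_force"].round(1),s["grasp_force"])
E
python3 -c "
from go import *
print(np.degrees(q[2])+90)
rel([*w(98.5,-20.4),.186],31.3)"
```

```text
31.28601263959645
t 2.33 j [ 0.87  0.48 -0.42  1.46  0.2   1.24  0.3 ] yang -7.8Traceback (most recent call last):
  File "<string>", line 4, in <module>
    rel([*w(98.5,-20.4),.186],31.3)
    ~~~^^^^^^^^^^^^^^^^^^^^^^^^^^^^
  File "go.py", line 11, in rel
    print("shift now",Q.inv().apply(d).round(4),"after turn",tgt.inv().apply(d).round(4),"rotvec",(Q.inv()*tgt).as_rotvec().round(3),"open",s["opening"].round(4),"F",s["contact_force"].round(1),s["grasp_force"])
                                                                                                                                            ^^^^^^^^^^^^^^^^^^
AttributeError: 'float' object has no attribute 'round'
```

Emit:
carry_out --plan '[[[0, 0, 0.005], [0, 0, -0.113], 0.05], [[0, 0, 0.005], [0, 0, -0.113], 0.05], [[0, 0, 0.005], [0, 0, -0.113], 0.05], [[0, 0, 0.005], [0, 0, -0.113], 0.05], [[0, 0, 0.005], [0, 0, -0.113], 0.05], [[0, 0, 0.005], [0, 0, -0.117], 0.05], [[0, 0, 0], [0, 0, 0], 0.05], [[0, 0, 0], [0, 0, 0], 0.05]]'

```text
t: 3.0
tcp_pos: [0.5348, -0.389, 0.2663]
tool_rot: [-0.0, 0.494, 0.869, -0.0]
contact_force: [-0.4, -0.1, 0.7]
opening: 0.0498
grasp_force: 0.0
```

```bash
sed -i 's/s\["opening"\].round(4)/round(s["opening"],4)/' go.py
python3 -c "
from go import *
rel([*w(98.5,-20.4),.186],31.3)"
```

```text
t 3.0 j [ 0.96  0.53 -0.55  1.49  0.29  1.2   0.91] yang 30.8
shift now [-0.0467 -0.0353  0.0803] after turn [-0.0464 -0.0358  0.0803] rotvec [-0.001 -0.    -0.009] open 0.0498 F [-0.4 -0.1  0.7] 0.0
```

Emit:
carry_out --plan '[[[-0.0235, -0.018, 0], [0, 0, -0.009], 0.05], [[-0.023, -0.018, 0], [0, 0, 0], 0.05], [[0, 0, 0.02], [0, 0, 0], 0.05], [[0, 0, 0.02], [0, 0, 0], 0.05], [[0, 0, 0.02], [0, 0, 0], 0.05], [[0, 0, 0.01], [0, 0, 0], 0.05], [[0, 0, 0], [0, 0, 0], 0.05], [[0, 0, 0], [0, 0, 0], 0.05]]'

```text
t: 3.67
tcp_pos: [0.5294, -0.4468, 0.1969]
tool_rot: [0.0, 0.489, 0.872, -0.0]
contact_force: [0.5, -0.2, 1.6]
opening: 0.0503
grasp_force: 0.0
```

```bash
python3 -c "
from go import *
rel([*w(98.5,-20.4),.186],31.3)
ci,p,d=snap('wrist','w3')
print(proj(ci,[*w(98.5,-20.4),.183]))
cv2.imwrite('pics/w3b.png',p[100:400,120:520,::-1])"
```

```text
t 3.67 j [ 0.99  0.65 -0.51  1.47  0.33  1.12  0.97] yang 31.5
shift now [ 0.0001 -0.0011  0.0109] after turn [ 0.0001 -0.0011  0.0109] rotvec [-0.     0.     0.003] open 0.0503 F [ 0.5 -0.2  1.6] 0.0
(np.float64(316.44313912156304), np.float64(283.3652527256972))
```

View pics/w3b.png

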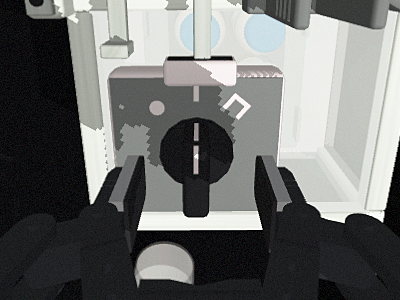

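Emit:
carry_out --plan '[[[0, -0.001, 0.009], [0, 0, 0], 0.05], [[0, 0, 0], [0, 0, 0], 0.03], [[0, 0, 0], [0, 0, 0], 0.015], [[0, 0, 0], [0, 0, 0], 0.005], [[0, 0, 0], [0, 0, 0], 0.005], [[0, 0, 0], [0, 0, 0], 0.005], [[0, 0, 0], [0, 0, 0], 0.005]]'

```text
t: 4.3
tcp_pos: [0.5281, -0.4476, 0.1878]
tool_rot: [-0.0, 0.488, 0.873, -0.0]
contact_force: [-5.4, -0.4, 4.1]
opening: 0.0106
grasp_force: 59.0
```

Emit:
carry_out --plan '[[[0, 0, 0], [0, 0, 0.1], 0.005], [[0, 0, 0], [0, 0, 0.1], 0.005], [[0, 0, 0], [0, 0, 0.1], 0.005], [[0, 0, 0], [0, 0, 0.1], 0.005], [[0, 0, 0], [0, 0, 0.1], 0.005], [[0, 0, 0], [0, 0, 0.1], 0.005], [[0, 0, 0], [0, 0, 0.1], 0.005], [[0, 0, 0], [0, 0, 0.02], 0.005], [[0, 0, 0], [0, 0, 0], 0.005], [[0, 0, 0], [0, 0, 0], 0.005]]'

```text
t: 5.13
tcp_pos: [0.5283, -0.4476, 0.1878]
tool_rot: [0.0, 0.763, 0.646, -0.0]
contact_force: [-5.4, -1.2, 5.5]
opening: 0.0107
grasp_force: 59.2
```

Emit:
carry_out --plan '[[[0, 0, 0], [0, 0, 0], 0.03], [[0, 0, 0], [0, 0, 0], 0.05], [[0, 0, 0], [0, 0, 0], 0.05], [[0, 0, -0.02], [0, 0, 0], 0.05], [[0, 0, -0.03], [0, 0, 0], 0.05], [[0, 0, -0.03], [0, 0, 0], 0.06], [[0, 0, -0.01], [0, 0, -0.12], 0.06], [[0, 0, 0], [0, 0, -0.12], 0.06], [[0, 0, 0], [0, 0, -0.12], 0.06], [[0, 0, 0], [0, 0, -0.12], 0.06]]'

```text
t: 5.97
tcp_pos: [0.5288, -0.447, 0.2776]
tool_rot: [0.0, 0.586, 0.81, 0.0]
contact_force: [0.1, 0.6, -0.5]
opening: 0.0597
grasp_force: 0.0
```

```bash
python3 -c "
from go import *
rel([*w(18.8,29.5-7),.25],31.3)
ci,p,d=snap('wrist','w4')
for n,a in dict(k=(98.5,-20.4,183),g=(18.8,29.5,195),fix=(18.8,36.5,210),sl=(18.8,8.5,210)).items(): print(n,proj(ci,[*w(*a[:2]),a[2]/1e3]))
cv2.imwrite('pics/w4b.png',p[:,:,::-1])"
```

```text
t 5.97 j [ 0.96  0.56 -0.47  1.39  0.26  1.25  0.8 ] yang 18.2
shift now [0.0872 0.0232 0.0276] after turn [0.0797 0.0423 0.0276] rotvec [ 0.     0.    -0.228] open 0.0597 F [ 0.1  0.6 -0.5] 0.0
k (np.float64(318.39355308805546), np.float64(215.93127739238582))
g (np.float64(374.9941130991531), np.float64(69.7183784451141))
fix (np.float64(393.49574818196885), np.float64(65.31192239247957))
sl (np.float64(338.2030202173494), np.float64(78.77366054760174))
```

View pics/w4b.png

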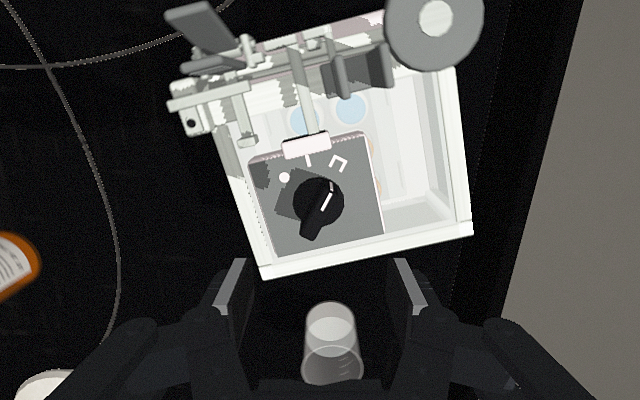

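Emit:
carry_out --plan '[[[0, 0, 0], [0, 0, -0.114], 0.06], [[0, 0, 0], [0, 0, -0.114], 0.06], [[0.027, 0.0165, 0.01], [0, 0, 0], 0.06], [[0.0265, 0.0165, 0.01], [0, 0, 0], 0.06], [[0.026, 0.0165, 0.005], [0, 0, 0], 0.06], [[0, 0, 0.01], [0, 0, 0], 0.06], [[0, 0, 0], [0, 0, 0], 0.06], [[0, 0, 0], [0, 0, 0], 0.06]]'

```text
t: 6.68
tcp_pos: [0.5301, -0.3539, 0.2423]
tool_rot: [-0.0, 0.494, 0.869, -0.0]
contact_force: [-0.2, -0.8, 0.3]
opening: 0.0601
grasp_force: 0.0
```

```bash
python3 -c "
from go import *
rel([*w(18.8,29.5),.201],31.3)
ci,p,d=snap('wrist','w5')
cv2.imwrite('pics/w5b.png',p[100:400,120:520,::-1])"
```

```text
t 6.68 j [ 0.93  0.51 -0.54  1.58  0.28  1.13  0.86] yang 30.8
shift now [ 0.0008 -0.0001  0.0413] after turn [ 0.0008 -0.0001  0.0413] rotvec [-0.    -0.    -0.009] open 0.0601 F [-0.2 -0.8  0.3] 0.0
```

View pics/w5b.png

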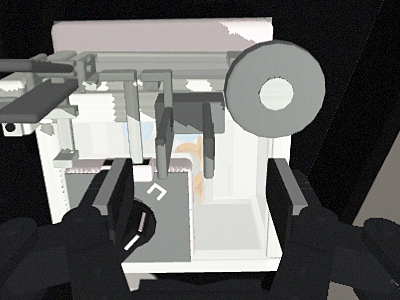

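Emit:
carry_out --plan '[[[0.001, 0, 0.015], [0, 0, -0.009], 0.06], [[0, 0, 0.015], [0, 0, 0], 0.06], [[0, 0, 0.01], [0, 0, 0], 0.06], [[0, 0, 0], [0, 0, 0], 0.045], [[0, 0, 0], [0, 0, 0], 0.03], [[0, 0, 0], [0, 0, 0], 0.02], [[0, 0, 0], [0, 0, 0], 0.014], [[0, 0, 0], [0, 0, 0], 0.014], [[0, 0, 0], [0, 0, 0], 0.014], [[0, 0, 0], [0, 0, 0], 0.014]]'

```text
t: 7.57
tcp_pos: [0.5296, -0.3534, 0.2033]
tool_rot: [0.0, 0.49, 0.872, -0.0]
contact_force: [-4.2, -2.1, 2.0]
opening: 0.014
grasp_force: 3.8
```

Emit:
carry_out --plan '[[[0, 0, 0], [0, 0, 0], 0.012], [[0, 0, 0], [0, 0, 0], 0.012], [[0, 0, 0], [0, 0, 0], 0.012], [[0, 0, 0], [0, 0, 0], 0.012], [[0, 0, 0], [0, 0, 0], 0.012], [[0, 0, 0], [0, 0, 0], 0.012]]'

```text
t: 8.07
tcp_pos: [0.53, -0.3531, 0.2033]
tool_rot: [0.001, 0.49, 0.872, -0.0]
contact_force: [-3.2, -1.5, 7.2]
opening: 0.0125
grasp_force: 25.5
```

Emit:
carry_out --plan '[[[0, 0, 0], [0, 0, 0], 0.03], [[0, 0, 0], [0, 0, 0], 0.06], [[0, 0, 0], [0, 0, 0], 0.06], [[0, 0, -0.02], [0, 0, 0], 0.06], [[0, 0, -0.02], [0, 0, 0], 0.06], [[-0.02, 0, -0.03], [0, 0, 0.12], 0.06], [[-0.02, 0, -0.03], [0, 0, 0.12], 0.06], [[-0.02, 0, 0], [0, 0, 0.12], 0.06], [[0, 0, 0], [0, 0, 0.12], 0.06], [[0, 0, 0], [0, 0, 0.12], 0.06]]'

```text
t: 8.9
tcp_pos: [0.555, -0.4077, 0.3026]
tool_rot: [0.0, 0.728, 0.686, 0.0]
contact_force: [0.2, 0.2, -0.4]
opening: 0.0601
grasp_force: 0.0
```

```bash
python3 -c "
from go import *
rel([*w(-9,-55),.25],-70.7)
ci,p,d=snap('wrist','w6')
for n,a in dict(g0=(-9,-55,212),knob=(98.5,-20.4,183)).items(): print(n,proj(ci,[*w(*a[:2]),a[2]/1e3]))
cv2.imwrite('pics/w6b.png',p[:,:,::-1])"
```

```text
t 8.9 j [ 0.86  0.53 -0.41  1.37  0.21  1.28  0.38] yang -3.4
shift now [ 0.0277 -0.114   0.0525] after turn [-0.0944 -0.0695  0.0526] rotvec [ 1.000e-03 -1.000e-03  1.175e+00] open 0.0601 F [ 0.2  0.2 -0.4] 0.0
g0 (np.float64(134.3050157578259), np.float64(176.525877645966))
knob (np.float64(287.07820271109586), np.float64(254.47167750327603))
```

View pics/w6b.png

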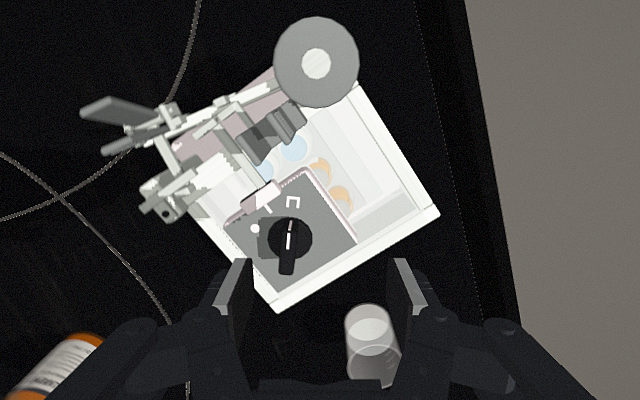

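The gate has sprung ajar: handle plates at (105,110) and (133,138), pointer still at the bracket. I measure the handle from depth.

```bash
cat > hand.py <<'E'
from go import *
def meas(tag):
    ci,p,d=load(tag);T=ci["pose"]
    W=np.array([world(ci,a,b,d[b,a]) for b in range(60,200) for a in range(40,260)])
    I=(W[:,:2]-q[:2])@np.array([[np.cos(q[2]),-np.sin(q[2])],[np.sin(q[2]),np.cos(q[2])]])*1e3;z=W[:,2]*1e3
    m=(z>204)&(z<218)&(I[:,1]<-10)&(I[:,0]<20)&(I[:,0]>-110)
    A=I[m]
    for g in(.15,.18,.21,.24,.27):
        # gate frame: rotate points back by +g about hinge (clockwise opening)
        c,s=np.cos(g),np.sin(g);B=(A-[0,75])@np.array([[c,s],[-s,c]])
        # clockwise gate rotation g => point=R(-g)B
        near=B[B[:,0]>-12];
        print(g,"inner x",np.percentile(near[:,0],[3,97]).round(1),"y",np.percentile(near[:,1],[3,97]).round(1),"slope",np.polyfit(near[:,1],near[:,0],1)[0].round(3),"lever",np.percentile(B[B[:,0]<-15][:,0],[3,97]).round(1),len(near),len(B))
meas("w6")
E
python3 hand.py
```

```text
0.15 inner x [-11.6  -6.8] y [-139.6 -119.1] slope 0.032 lever [-36.  -30.4] 341 759
0.18 inner x [-7.8 -3. ] y [-139.9 -119.4] slope 0.014 lever [-32.1 -26.7] 347 759
0.21 inner x [-4.  1.] y [-140.  -119.6] slope -0.015 lever [-28.2 -22.8] 347 759
0.24 inner x [-0.2  4.8] y [-140.  -119.6] slope -0.043 lever [-24.3 -18.9] 347 759
0.27 inner x [3.6 8.8] y [-139.9 -119.5] slope -0.072 lever [-20.5 -15.2] 347 759
```

Emit:
carry_out --plan '[[[0, 0, 0], [0, 0, 0.116], 0.06], [[0, 0, 0], [0, 0, 0.116], 0.06], [[0, 0, 0], [0, 0, 0.116], 0.06], [[0, 0, 0], [0, 0, 0.116], 0.06], [[0, 0, 0], [0, 0, 0.116], 0.06], [[0, 0, 0], [0, 0, 0.116], 0.06], [[0, 0, 0], [0, 0, 0.116], 0.06], [[0, 0, 0], [0, 0, 0.116], 0.06], [[0, 0, 0], [0, 0, 0.116], 0.06], [[0, 0, 0], [0, 0, 0.116], 0.06]]'

```text
t: 9.78
tcp_pos: [0.5549, -0.4064, 0.3025]
tool_rot: [-0.0, 0.984, 0.178, 0.0]
contact_force: [-0.3, 0.1, -0.5]
opening: 0.06
grasp_force: 0.0
```

```bash
cat >> go.py <<'E'
def grip(g,gx):
    "world xy of handle point at gate angle g, gx mm from handle_grip along its x; and yang"
    B=np.array([-9+gx,-130]);c,s=np.cos(g),np.sin(g)
    return w(c*B[0]+s*B[1],75-s*B[0]+c*B[1]),np.degrees(q[2]-g)
E
python3 -c "
from go import *
p,a=grip(.2,-1);print(p,a,w(0,75));rel([*p,.202],a)"
```

```text
(np.float64(0.4329970552105138), np.float64(-0.3482245912486107)) -70.17314326302001 (np.float64(0.5586826895035321), np.float64(-0.31353855180387635))
t 9.78 j [ 0.71  0.51 -0.18  1.38  0.09  1.26 -0.69] yang -69.5
shift now [-0.094  -0.0971  0.1004] after turn [-0.0949 -0.0961  0.1005] rotvec [-0.    -0.001  0.011] open 0.06 F [-0.3  0.1 -0.5] 0.0
```

Emit:
carry_out --plan '[[[-0.0237, -0.024, 0], [0, 0, 0.011], 0.06], [[-0.0237, -0.024, 0], [0, 0, 0], 0.06], [[-0.0237, -0.024, 0], [0, 0, 0], 0.06], [[-0.0237, -0.024, 0.01], [0, 0, 0], 0.06], [[0, 0, 0.025], [0, 0, 0], 0.06], [[0, 0, 0.02], [0, 0, 0], 0.06], [[0, 0, 0], [0, 0, 0], 0.06], [[0, 0, 0], [0, 0, 0], 0.06]]'

```text
t: 10.45
tcp_pos: [0.4327, -0.349, 0.2474]
tool_rot: [-0.0, 0.985, 0.174, -0.0]
contact_force: [-0.6, -0.0, 0.8]
opening: 0.0598
grasp_force: 0.0
```

```bash
python3 -c "
from go import *
p,a=grip(.2,-1);rel([*p,.202],a)
ci,p,d=snap('wrist','w7')
cv2.imwrite('pics/w7b.png',p[100:400,120:520,::-1])"
```

```text
t 10.45 j [ 0.78  0.31 -0.19  1.79  0.06  1.05 -0.65] yang -69.9
shift now [ 0.0005 -0.0006  0.0454] after turn [ 0.0005 -0.0006  0.0454] rotvec [-0.001  0.     0.004] open 0.0598 F [-0.6 -0.   0.8] 0.0
```

View pics/w7b.png

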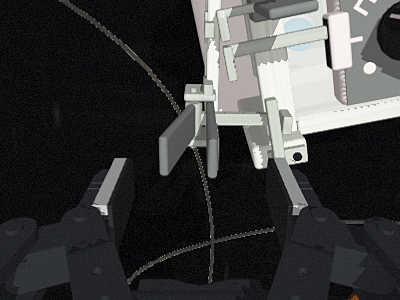

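The handle plates (165–217, 170) lie between the fingers (128 and 275). Go down and close.

Emit:
carry_out --plan '[[[0, 0, 0.015], [0, 0, 0], 0.06], [[0, 0, 0.015], [0, 0, 0], 0.06], [[0, 0, 0.014], [0, 0, 0], 0.06], [[0, 0, 0], [0, 0, 0], 0.06], [[0, 0, 0], [0, 0, 0], 0.04], [[0, 0, 0], [0, 0, 0], 0.025], [[0, 0, 0], [0, 0, 0], 0.018], [[0, 0, 0], [0, 0, 0], 0.014], [[0, 0, 0], [0, 0, 0], 0.01], [[0, 0, 0], [0, 0, 0], 0.01]]'

```text
t: 11.33
tcp_pos: [0.4333, -0.3501, 0.2048]
tool_rot: [0.001, 0.985, 0.173, 0.001]
contact_force: [1.8, -2.1, 9.0]
opening: 0.0138
grasp_force: 60.0
```

Emit:
carry_out --plan '[[[0, 0, 0], [0, 0, 0], 0.005], [[0, 0, 0], [0, 0, 0], 0.005], [[0, 0, 0], [0, 0, 0], 0.005], [[0, 0, 0], [0, 0, 0], 0.005]]'

```text
t: 11.67
tcp_pos: [0.4333, -0.35, 0.2048]
tool_rot: [0.001, 0.985, 0.173, 0.001]
contact_force: [1.7, -2.8, 8.5]
opening: 0.0136
grasp_force: 60.0
```

```bash
python3 -c "
from go import *
p,a=grip(.2,1.25);rel([*p,.203],a)
T=np.array(env.sense()['tcp_pos'])[:2];h=np.array(w(0,75));print('r',np.linalg.norm(T-h), 'h in tool angle',np.degrees(np.arctan2(*(T-h)[::-1])))"
```

```text
t 11.67 j [ 0.77  0.36 -0.18  1.83  0.08  0.95 -0.67] yang -70.1
shift now [0.0003 0.0005 0.0018] after turn [0.0003 0.0005 0.0018] rotvec [ 0.002 -0.002  0.001] open 0.0136 F [ 1.7 -2.8  8.5] 59.99808490276337
r 0.1305904858984415 h in tool angle -163.77547124925206
```

Emit:
carry_out --plan '[[[0.0011, -0.0104, 0], [0, 0, 0.08], 0.005], [[0.0011, -0.0104, 0], [0, 0, 0.08], 0.005], [[0.0011, -0.0104, 0], [0, 0, 0.08], 0.005], [[0, 0, 0], [0, 0, 0], 0.005]]'

```text
t: 12.0
tcp_pos: [0.428, -0.3178, 0.2048]
tool_rot: [0.001, 0.999, 0.051, 0.001]
contact_force: [0.7, -4.2, 5.9]
opening: 0.0136
grasp_force: 60.5
```

```bash
cat > chk.py <<'E'
from go import *
s=env.sense();T=s['tcp_pos'][:2];h=np.array(w(0,75));Q=R.from_quat(np.roll(s["tool_rot"],-1))
C=Q.inv().apply([*(h-T),0]);y=Q.as_matrix()[:,1];a=np.arctan2(y[1],y[0])
print("t",s["t"],"C",C.round(4),"gate by tool",round((q[2]-a)%6.283,3),"F",s["contact_force"].round(1),s["moment"].round(2),"open",s["opening"],s["grasp_force"],s["joint_pos"].round(2),s["tcp_pos"].round(3))
E
python3 chk.py
```

```text
t 12.0 C [0.1304 0.0091 0.0002] gate by tool 0.444 F [ 0.7 -4.2  5.9] [-0.17 -0.05 -0.62] open 0.013640737218887467 60.49554526805878 [ 0.71  0.32 -0.15  1.89  0.06  0.94 -0.94] [ 0.428 -0.318  0.205]
```

Emit:
carry_out --plan '[[[0.0011, -0.0104, 0], [0, 0, 0.08], 0.005], [[0.0011, -0.0104, 0], [0, 0, 0.08], 0.005], [[0.0011, -0.0104, 0], [0, 0, 0.08], 0.005], [[0.0011, -0.0104, 0], [0, 0, 0.08], 0.005], [[0.0011, -0.0104, 0], [0, 0, 0.08], 0.005], [[0.0011, -0.0104, 0], [0, 0, 0.08], 0.005], [[0, 0, 0], [0, 0, 0], 0.005]]'

```text
t: 12.58
tcp_pos: [0.4408, -0.2568, 0.2048]
tool_rot: [0.0, 0.982, -0.188, 0.001]
contact_force: [-4.4, -5.0, 8.4]
opening: 0.0136
grasp_force: 61.5
```

```bash
python3 chk.py
```

```text
t 12.5833 C [0.1305 0.0093 0.0003] gate by tool 0.923 F [-4.4 -5.   8.4] [-0.5   0.46 -0.75] open 0.013584509018680883 61.479007601737976 [ 0.55  0.27 -0.1   1.95  0.03  0.92 -1.51] [ 0.441 -0.257  0.205]
```

Emit:
carry_out --plan '[[[0.0011, -0.0104, 0], [0, 0, 0.08], 0.005], [[0.0011, -0.0104, 0], [0, 0, 0.08], 0.005], [[0.0011, -0.0104, 0], [0, 0, 0.08], 0.005], [[0.0011, -0.0104, 0], [0, 0, 0.08], 0.005], [[0.0011, -0.0104, 0], [0, 0, 0.08], 0.005], [[0.0005, -0.0052, 0], [0, 0, 0.04], 0.005], [[0, 0, 0], [0, 0, 0], 0.005], [[0, 0, 0], [0, 0, 0], 0.005], [[0, 0, 0], [0, 0, 0], 0.005], [[0, 0, 0], [0, 0, 0], 0.005]]'

```text
t: 13.42
tcp_pos: [0.4749, -0.2134, 0.2048]
tool_rot: [0.0, 0.918, -0.396, 0.001]
contact_force: [-6.5, -2.8, 13.3]
opening: 0.0137
grasp_force: 60.6
```

```bash
cat >> chk.py <<'E'
a,p,d=snap("scene","sc9");b,p2,d2=snap("side","sd9")
o,po,do=load("scene0");o2,po2,do2=load("side0")
for n,x,y in(("scene",p,po),("side",p2,po2)):
    m=(cv2.absdiff(x,y).max(2)>60).astype(np.uint8);k,_,st,c=cv2.connectedComponentsWithStats(m)
    print(n,[(tuple(st[i])) for i in range(1,k) if st[i,4]>25])
print(env.sense()["joint_velocities"].round(3))
# knob pointer: project load & bar marks in wrist
E
python3 chk.py
```

```text
t 13.4167 C [0.1304 0.0078 0.0003] gate by tool 1.36 F [-6.5 -2.8 13.3] [-0.2   0.83 -0.58] open 0.013661080801375722 60.577486753463745 [ 0.41  0.29 -0.06  1.92  0.02  0.93 -2.04] [ 0.475 -0.213  0.205]
scene [(np.int32(326), np.int32(0), np.int32(302), np.int32(236), np.int32(21799)), (np.int32(516), np.int32(0), np.int32(27), np.int32(59), np.int32(177)), (np.int32(327), np.int32(70), np.int32(17), np.int32(26), np.int32(274)), (np.int32(369), np.int32(113), np.int32(6), np.int32(7), np.int32(27)), (np.int32(377), np.int32(129), np.int32(8), np.int32(15), np.int32(95)), (np.int32(344), np.int32(169), np.int32(8), np.int32(19), np.int32(96)), (np.int32(448), np.int32(190), np.int32(19), np.int32(25), np.int32(290)), (np.int32(418), np.int32(210), np.int32(81), np.int32(92), np.int32(1152)), (np.int32(500), np.int32(239), np.int32(13), np.int32(9), np.int32(47)), (np.int32(515), np.int32(244), np.int32(7), np.int32(30), np.int32(91)), (np.int32(470), np.int32(255), np.int32(24), np.int32(11), np.int32(51)), (np.int32(491), np.int32(255), np.int32(24), np.int32(46), np.int32(324))]
s
[... 317 characters left out ...]
np.int32(10), np.int32(17), np.int32(17), np.int32(206)), (np.int32(468), np.int32(28), np.int32(23), np.int32(20), np.int32(411)), (np.int32(376), np.int32(32), np.int32(15), np.int32(13), np.int32(70)), (np.int32(431), np.int32(54), np.int32(26), np.int32(39), np.int32(716)), (np.int32(438), np.int32(96), np.int32(7), np.int32(12), np.int32(34)), (np.int32(299), np.int32(121), np.int32(48), np.int32(47), np.int32(1015)), (np.int32(532), np.int32(149), np.int32(29), np.int32(94), np.int32(939)), (np.int32(542), np.int32(159), np.int32(8), np.int32(16), np.int32(38)), (np.int32(312), np.int32(185), np.int32(14), np.int32(13), np.int32(111))]
[-0.002  0.    -0.002  0.     0.001  0.     0.   ]
```

```bash
python3 -c "
from workcell import env
print(env.hand_in())"
```

```text
the job is handed in; nothing more can be done
None
```

The job is handed in: the gate is held wide open at about 1.36 rad (78°), with the handle still squeezed in the gripper. The arm was standing still at about 13.4 s. The pointer was at the load mark when last seen, before the handle was gripped, and nothing has touched the knob since. The scene and side cameras show no change at the bystanders. The hand-in reported no verdict.

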